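Build the sieve stack for a grading run

ROBOT

A 6-joint arm with a two-finger parallel gripper is mounted at the origin on a cart in front of the work surface, level with it; the furniture and walls round the work are solid. World frame = base frame: x ahead of the robot, y to its left, z up, the work surface at z = 0. Lengths are in m, angles in rad, forces in N, time in s.
With the tool pointing down it reaches from about 0.425 to 0.95 m from the base axis. Payload 3.5 kg.
Tool frame: the origin (TCP) lies between the finger pads; the fingertips stand 22 mm ahead of it and the grasp point (between the pads) lies 3 mm ahead of it (ctrl.nose_length is the z of the fingertips in the tool frame, in m); z points along the fingers, y is the line along which they close (so a half turn about z gives the same grasp; the last joint's range is limited). The gripper opens to 85 mm and grips with 20 to 120 N. Pads are 22 mm wide; open, the fingers measure 114 mm over their backs; the gripper's body (76 mm by 85 mm) begins 54 mm behind the grasp point. The pads swing forward as they close: fully open they stand 13 mm farther back than shut.
Start: joints at [-1.424, 0.286, 1.577, -0, 1.279, -0.15], TCP at [0.197, -0.645, 0.224] pointing down, gripper open.
Joint ranges: [-2.77, 2.77], [-0.9, 2.22], [0.21, 2.48], [-1.53, 4.67], [0.24, 2.81], [-2.84, 2.84]. Speed limits (rad/s): [2.79, 2.79, 3.14, 3.14, 3.14, 3.14].

INTERFACE

Orientations are given as a unit quaternion [x, y, z, w].
In Python, from plant import ctrl gives the robot as it stands. The module is installed in compiled form; this text tells all that it offers.
- The arm moves only by the tool send_rows, never from a script. Its argument "rows" is text: rows parted by semicolons, each of 7 numbers parted by spaces: the turn, a rotation vector about the tool's x, y, z in normalised numbers (1 is 180 degrees), then the shift along the tool's x, y, z in parts of the range, where 1.0 means 0.4 m, then the opening, from -1 (shut) to 1 (fully open). A call has 1 to 8 rows; each row is the pose to reach, as a shift and turn from the pose commanded when the call began, along the tool's axes at that moment; what a row does not reach only later rows make up. A row lasts 1/8 s, in which the tool goes at most 62.5 mm and 10.7 degrees, less where a joint would pass 70% of its speed; a pose out of reach is approached as far as the arm can. No shift or turn number may pass 1 either way. A call with a gripper value outside its range is refused whole. The fingers move at their own pace and stop on an object; "grip_force" is the grip in N (left out, the last holds). Time passes only in rows, so rows that repeat a pose let the fingers close. It gives the time, the measured TCP pose, the force, the opening and the grip force at its end, in the units of the state.
- ctrl.get_state(): the state, without advancing time (a new reading comes with each control period).
- ctrl.read_camera(name): name is "side" or "top" or "wrist"; returns a dict with "color" (420x560x3 uint8, red, green, blue), "fx", "fy", "cx", "cy" (pixels), "extrinsics" (4x4, takes a point from world to camera coordinates). Camera axes: x right, y down, z forward; pixel columns grow to the right and rows downward; lengths in m; the calibration is good to about 2 mm. A picture is of the moment at which its call begins. There is no depth.
- ctrl.sign_off(): hands the job in; it is judged then, once.
Trained networks look in a picture, given as the dict that the camera call returned (one of the last four; its "shot" number tells which), for a name from the list of things; names that differ only in an ending like _2 or _b are one class to them, and where a whole thing is asked for, a point or a joint stands for the part that bears it (a point fixed in the world has none). Each returns a list of dicts, best first, with "p" (0 to 1); they miss things now and then, are a little off and sometimes report something else, mostly with a low value. They report only what shows in the picture. A call takes as long as a camera call. They do not tell look-alikes from the thing itself.
- ctrl.look_for(picture, target): "position" ([x, y, z] in m, in the coordinates of the camera as it stood for that picture, good to about 4 mm: the middle of the surface that is visible of it).
The state is a dict: "time": time; "qpos": joint angles; "dq": joint speeds; "joint_efforts": joint torques, N m; "eef_pos": TCP position; "tcp_rot": TCP orientation; "contact_force": force on the tool from outside, world axes, zero at the start; "wrist_torque": the same for the moment, N m; "opening": opening from 0.0 (shut) to 1.0 (fully open); "finger_force": force on a finger pad.
Only numpy, scipy, OpenCV 4.12 (cv2) and the standard library are available. Lean on these libraries where they do the work, as an engineer would, in place of code of your own. Each camera call takes 0.05 s, during which the arm holds its last target. There are 200 camera calls.

TASK

Build the small steel sieve stack on the receiver pan for a grading run: working upwards from the pan, seat the fine sieve first, then the medium, then the coarse, and close the stack with the knobbed lid, each fully home in the one below. Lower every part gently rather than dropping it, leave the bottle, the petri dish and the two weighing boats where they stand, and leave the finished stack standing upright on the table by itself.

Things in the scene. Friction and masses are not known exactly. Their poses are not given: they have to be found in the camera images.
- receiver_pan: steel receiver pan, the bottom of the stack: a plain round cup with a closed floor and no mesh, 58 mm outside diameter, 52 mm bore, 36 mm high with a 3 mm floor, loose on the table, 0.3 kg. Origin: centre of its underside, z up. The fine sieve seated on it has its origin 28 mm above the pan's.
- fine_sieve: low loose round steel sieve, close mesh (0.6 mm openings, looks like a grey plate). 28 mm high: 8 mm skirt, then 20 mm frame, 58 mm outside (grip here), open top. Its 8 mm deep tapered skirt (49 mm, foot 43 mm across) enters the 52 mm bore below until the shoulder rests on the rim. Origin: centre of the skirt's foot, z up; yaw is of no account. A part seated on it has its origin 20 mm higher.
- medium_sieve: middling loose round steel sieve, medium mesh (4 mm openings, 8 across). 38 mm high: 8 mm skirt, then 30 mm frame, 58 mm outside (grip here), open top. Its 8 mm deep tapered skirt (49 mm, foot 43 mm across) enters the 52 mm bore below until the shoulder rests on the rim. Origin: centre of the skirt's foot, z up; yaw is of no account. A part seated on it has its origin 30 mm higher.
- coarse_sieve: tall loose round steel sieve, wide mesh (13 mm openings, 3 across). 50 mm high: 8 mm skirt, then 42 mm frame, 58 mm outside (grip here), open top. Its 8 mm deep tapered skirt (49 mm, foot 43 mm across) enters the 52 mm bore below until the shoulder rests on the rim. Origin: centre of the skirt's foot, z up; yaw is of no account. A part seated on it has its origin 42 mm higher.
- sieve_lid: loose round steel lid, 58 mm across, with an upright round knob, 22 mm across, on its centre (grip here): plate 8 to 15 mm, knob 15 to 35 mm above the origin. Its 8 mm deep tapered skirt (49 mm, foot 43 mm across) enters the 52 mm bore below until the shoulder rests on the rim. Origin: centre of the skirt's foot, z up; yaw is of no account.
- bottle: round glass bottle of amber liquid with a black cap, 62 mm across, 158 mm tall, standing loose among the parts; to be left alone. Origin: centre of its underside.
- petri_dish: closed clear petri dish, 95 mm across, 16 mm high, loose; to be left alone. Origin: centre of its underside.
- large_boat: white hexagonal plastic weighing boat, the larger one, 74 x 92 x 19 mm, loose; to be left alone. Origin: centre of its underside.
- small_boat: white hexagonal plastic weighing boat, the smaller one, 66 x 83 x 17 mm, loose; to be left alone. Origin: centre of its underside.
Not all that is in view belongs to the job. Leave any green or orange look-alike of the sieve_lid alone. What is shaped like the fine_sieve but green is not meant.

How it is judged:
On the way, in this order (a step that is already met when the one before it is completed fails the run):
1. the fine sieve sits home on the receiver pan (z of fine_sieve in the frame of receiver_pan between 0.025 and 0.031 m and horizontal distance between fine_sieve and receiver_pan below 0.005 m and angle between the z axis of fine_sieve and the z axis of receiver_pan, either way round below 0.06 rad and angle between fine_sieve's own z axis and vertical below 0.1 rad), for 0.2 s.
2. the medium sieve sits home on the fine sieve (z of medium_sieve in the frame of fine_sieve between 0.017 and 0.023 m and horizontal distance between medium_sieve and fine_sieve below 0.005 m and angle between the z axis of medium_sieve and the z axis of fine_sieve, either way round below 0.06 rad and angle between medium_sieve's own z axis and vertical below 0.1 rad), for 0.2 s.
3. the coarse sieve sits home on the medium sieve (z of coarse_sieve in the frame of medium_sieve between 0.027 and 0.033 m and horizontal distance between coarse_sieve and medium_sieve below 0.005 m and angle between the z axis of coarse_sieve and the z axis of medium_sieve, either way round below 0.06 rad and angle between coarse_sieve's own z axis and vertical below 0.1 rad), for 0.2 s.
4. the lid sits home on the coarse sieve (z of sieve_lid in the frame of coarse_sieve between 0.039 and 0.045 m and horizontal distance between sieve_lid and coarse_sieve below 0.005 m and angle between the z axis of sieve_lid and the z axis of coarse_sieve, either way round below 0.06 rad and angle between sieve_lid's own z axis and vertical below 0.1 rad), for 0.2 s.
At the end, for the whole second after the job is handed in: Upwards from the table: pan, fine, medium, coarse sieve, lid. Each is home in the one below (height within 3 mm, centres within 5 mm, tilt to it under 0.06 rad, to the vertical under 0.1); pan upright on the table (0.05 rad, 4 mm); all at rest (all of step 1 and all of step 2 and all of step 3 and all of step 4 and angle between receiver_pan's own z axis and vertical below 0.05 rad and height (world z) of receiver_pan below 0.004 m and linear speed of each of receiver_pan, fine_sieve, medium_sieve, coarse_sieve, sieve_lid below 0.01 m/s and angular speed of each of receiver_pan, fine_sieve, medium_sieve, coarse_sieve, sieve_lid below 0.1 rad/s); the robot touches nothing.
It fails at once if a sieve or the lid is dropped (faster than 0.6 m/s with no finger on it, a fall of about 2 cm) ((linear speed of fine_sieve above 0.6 m/s and contact force between the fingers and fine_sieve below 0.05 N) or (linear speed of medium_sieve above 0.6 m/s and contact force between the fingers and medium_sieve below 0.05 N) or (linear speed of coarse_sieve above 0.6 m/s and contact force between the fingers and coarse_sieve below 0.05 N) or (linear speed of sieve_lid above 0.6 m/s and contact force between the fingers and sieve_lid below 0.05 N)).
It fails at once if the bottle, the petri dish or a weighing boat is moved by more than 25 mm (distance of any of bottle, petri_dish, large_boat, small_boat from where it was at the start of the episode above 0.025 m).
It fails at once if the bottle is tipped by more than 0.4 rad (angle between bottle's own z axis and vertical above 0.4 rad).
It also fails if it takes over 115 s, if anything falls off the work surface, if the arm or the gripper's body presses on something with over 40 N, if the wrist force passes 120 N, or if a joint passes its speed limit or range.

## Working session

There is one attempt and no reset: what is moved stays moved. The work goes in short steps, Python scripts to look and compute and a tool call to move; the robot and the scene stay as the last step left them, time stands still between calls to the robot, and variables do not carry over. Pictures are saved under pics/ and viewed, at most 14 in all, crops included, and the job is handed in when it is done.

Besides the shell and the picture viewer there is one more tool, called after "Emit:" as name(argument=value, ...), one argument or row to a line, values as JSON. send_rows: Moves the arm, as the interface text tells. Its arguments: {"type":"object","properties":{"rows":{"type":"string"},"grip_force":{"type":"number"}},"required":["rows"]}

```bash
ls; mkdir -p pics; cat > h.py <<'E'
import numpy as np, cv2
from plant import ctrl
def snap(cam,fn=None):
    p=ctrl.read_camera(cam)
    if fn: cv2.imwrite('pics/'+fn,p['color'][:,:,::-1])
    return p
def world(p,c):
    E=np.array(p['extrinsics']); return np.linalg.inv(E)[:3]@np.r_[c,1]
def proj(p,w):
    c=np.array(p['extrinsics'])[:3]@np.r_[w,1]; return p['fx']*c[0]/c[2]+p['cx'],p['fy']*c[1]/c[2]+p['cy']
def unproj(p,u,v,z):
    E=np.linalg.inv(np.array(p['extrinsics'])); d=E[:3,:3]@[(u-p['cx'])/p['fx'],(v-p['cy'])/p['fy'],1]; o=E[:3,3]
    return o+d*(z-o[2])/d[2]
E
python3 - <<'E'
from h import *
for cam in ['top','side']:
    p=snap(cam,cam+'0.png'); print(cam,np.linalg.inv(p['extrinsics']).round(3).tolist(),p['fx'])
    for n in ['receiver_pan','fine_sieve','medium_sieve','coarse_sieve','sieve_lid','bottle','petri_dish','large_boat','small_boat']:
        for r in ctrl.look_for(p,n)[:4]:
            w=world(p,r['position']); print(n,round(r['p'],2),w.round(3),np.round(proj(p,w)))
print(ctrl.get_state())
E
```

```text
pics
top [[-0.016, -0.993, 0.113, 0.374], [-0.999, 0.02, 0.033, -0.036], [-0.035, -0.112, -0.993, 0.898], [0.0, 0.0, 0.0, 1.0]] 379.6849490798591
fine_sieve 0.97 [0.561 0.228 0.011] [182. 171.]
fine_sieve 0.86 [ 0.56  -0.157  0.008] [343. 168.]
medium_sieve 0.85 [0.597 0.113 0.015] [229. 154.]
coarse_sieve 0.76 [0.435 0.26  0.029] [165. 223.]
sieve_lid 0.9 [ 0.452 -0.266  0.014] [392. 212.]
sieve_lid 0.89 [ 0.356 -0.003  0.015] [279. 255.]
sieve_lid 0.59 [ 0.365 -0.317  0.017] [417. 249.]
bottle 0.56 [ 0.429 -0.13   0.124] [339. 219.]
petri_dish 0.58 [ 0.581 -0.004  0.018] [278. 160.]
large_boat 0.78 [0.43  0.13  0.008] [223. 225.]
small_boat 0.74 [ 0.56  -0.311  0.012] [409. 166.]
side [[-0.993, -0.083, 0.088, 0.403], [-0.12, 0.601, -0.79, 0.648], [0.013, -0.795, -0.607, 0.556], [0.0, 0.0, 0.0, 1.0]] 410.34060022421113
receiver_pan 0.69 [0.469 0.027 0.017] [282. 242.]
fine_sieve 0.79 [0.564 0.223 0.015] [211. 315.]
fine_sieve 0.7 [0.578 0.003 0.016] [231. 230.]
medium_sieve 0.84 [0.598 0.107 0.024] [208. 261.]
medium_sieve 0.69 [0.43  0.126 0.007] [297. 283.]
coarse_sieve 0.62 [0.43
[... 486 characters left out ...]
y([-1.42401710e+00,  2.86295603e-01,  1.57668743e+00, -5.92541925e-06,
        1.27859489e+00, -1.50020014e-01]), 'dq': array([ 9.05608893e-04,  1.22045917e-03, -1.63721432e-03, -6.63694312e-04,
        1.73058897e-03,  9.81248785e-05]), 'joint_efforts': array([ 5.06397919e-04, -4.05972755e+01, -2.92951012e+01, -2.56938811e-04,
        4.30279160e-04, -2.46347604e-06]), 'eef_pos': array([ 0.19742398, -0.64547561,  0.22433461]), 'tcp_rot': array([ 9.89008843e-01,  1.47856375e-01, -2.84905975e-06,  7.35826641e-06]), 'contact_force': array([-0.39264378, -1.01823356, -0.17608381]), 'wrist_torque': array([-0.00417316,  0.03590152, -0.00340355]), 'finger_force': 0.0, 'opening': 1.0014179219744166}
```

View pics/top0.png

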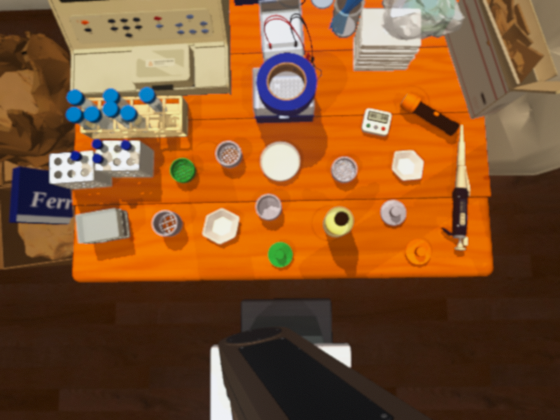

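View pics/side0.png

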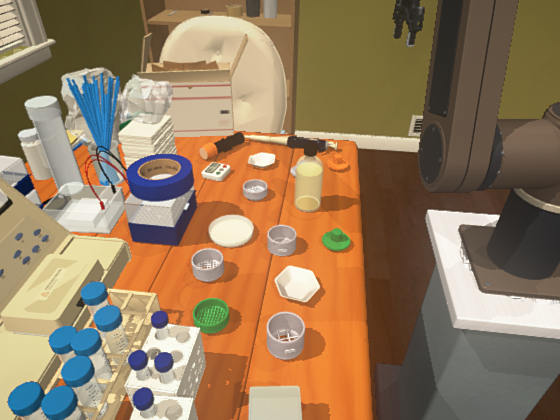

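The top view shows:
- coarse sieve at (165,223), with the 3-across mesh
- medium sieve at (229,154)
- steel fine sieve at (343,168); the green copy is at (182,171)
- plain pan at (268,207)
- steel lid at (392,212); the green and orange lids are decoys

The side view agrees. I'll fly to the fine sieve first and square the tool with the world axes on the way.

Units first: shifts go in shares of 0.4 m and turns go in shares of 180 degrees. So 245 mm / 400 = 0.6125, -180 mm / 400 = -0.45, 17.2 degrees / 180 = 0.0956.

Emit:
send_rows(
  rows="0 0 0.0956 0.6125 -0.45 0 1;0 0 0.0956 0.6125 -0.45 0 1;0 0 0.0956 0.6125 -0.45 0 1;0 0 0.0956 0.6125 -0.45 0 1;0 0 0.0956 0.6125 -0.45 0 1;0 0 0.0956 0.6125 -0.45 0 1;0 0 0.0956 0.6125 -0.45 0 1",
  grip_force=40,
)

```text
time: 1.88
eef_pos: [0.379, -0.402, 0.2246]
tcp_rot: [1.0, -0.001, -0.0, 0.0]
contact_force: [-0.2, -0.5, 0.5]
opening: 1.001
finger_force: 0.0
```

Converted, -245 mm / 400 = -0.6125, 181 mm / 400 = 0.4525, 0.1 degrees / 180 = 0.0006.

Emit:
send_rows(
  rows="0 0 0.0006 0.4525 -0.6125 0 1;0 0 0.0006 0.4525 -0.6125 0 1;0 0 0.0006 0.4525 -0.6125 0 1;0 0 0.0006 0.4525 -0.6125 0 1;0 0 0.0006 0.4525 -0.6125 0 1;0 0 0.0006 0.4525 -0.6125 0 1",
)

```text
time: 2.62
eef_pos: [0.5623, -0.1562, 0.2242]
tcp_rot: [1.0, -0.001, 0.0, -0.0]
contact_force: [-0.1, -1.6, 0.4]
opening: 0.999
finger_force: 0.0
```

```bash
cat > w.py <<'E'
from h import *
import sys
def look(fn,names):
    p=snap('wrist',fn); s=ctrl.get_state()
    print(s['eef_pos'].round(4),s['tcp_rot'].round(4),s['qpos'].round(2),'t',s['time'])
    for n in names:
        for r in ctrl.look_for(p,n)[:3]:
            w=world(p,r['position']); print(n,round(r['p'],2),w.round(4),np.round(proj(p,w)))
    return p
if __name__=='__main__': look(sys.argv[1],sys.argv[2:])
E
python3 w.py w1.png fine_sieve receiver_pan bottle petri_dish
```

```text
[ 0.5614 -0.1577  0.2241] [ 1.0e+00 -2.1e-03 -3.0e-04  2.0e-04] [-0.45  0.09  1.81 -0.    1.25  1.13] t 2.675
fine_sieve 0.62 [ 0.5569 -0.1553  0.0082] [276. 187.]
receiver_pan 0.71 [0.4702 0.0229 0.0186] [105. 271.]
bottle 0.7 [0.418  0.1278 0.002 ] [ 24. 308.]
bottle 0.6 [ 0.4496 -0.1394  0.1027] [257. 336.]
petri_dish 0.67 [ 0.5843 -0.0111  0.016 ] [127. 161.]
```

View pics/w1.png

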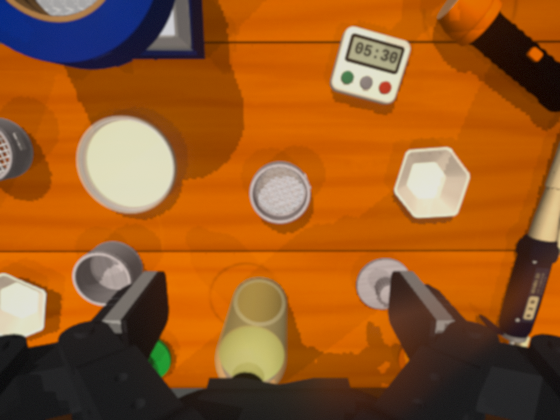

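The wrist view shows the fine sieve's rim near (280,191), the pan near (109,272) and the steel lid plate near (385,284). Next I'll fit circles by projecting the model rims.

```bash
cat > fit.py <<'E'
from h import *
from scipy.optimize import minimize
def fit(p,x,y,z,r=.029,span=.012):
    """centre (x,y) of a rim circle at height z, by mean radial image gradient along its projection"""
    g=cv2.GaussianBlur(p['color'],(0,0),1.2).astype(np.float32)
    L=g.sum(2)-2*0
    S=cv2.cvtColor(cv2.GaussianBlur(p['color'],(0,0),1.2),cv2.COLOR_RGB2HSV)[:,:,1].astype(np.float32)
    th=np.linspace(0,2*np.pi,90,endpoint=False); E=np.array(p['extrinsics'])
    def samp(cx,cy,rr):
        P=np.c_[cx+rr*np.cos(th),cy+rr*np.sin(th),np.full(90,z),np.ones(90)]@E[:3].T
        u=(p['fx']*P[:,0]/P[:,2]+p['cx']).astype(np.float32); v=(p['fy']*P[:,1]/P[:,2]+p['cy']).astype(np.float32)
        return cv2.remap(S,u[None],v[None],cv2.INTER_LINEAR)[0]
    f=lambda c:-np.mean(np.clip(samp(c[0],c[1],r+.0025)-samp(c[0],c[1],r-.0025),-20,120))
    c=min(((f((x+i,y+j)),x+i,y+j) for i in np.arange(-span,span,.002) for j in np.arange(-span,span,.002)))
    m=minimize(f,c[1:],method='Nelder-Mead',options=dict(initial_simplex=[c[1:],(c[1]+.001,c[2]),(c[1],c[2]+.001)],xatol=1e-4))
    return m.x.round(4),round(-m.fun,1)
E
python3 - <<'E'
from fit import *
p=snap('wrist'); t=snap('top')
T=dict(pan=(.47,.022,.036),fine=(.558,-.156,.028),medium=(.597,.11,.038),coarse=(.435,.25,.05),lid=(.452,-.266,.015))
for n,c in T.items():
    print(n,'wrist',fit(p,*c) if n in('pan','fine','lid') else '','top',fit(t,*c))
print(unproj(p,280,190,.028),unproj(p,112,268,.036),unproj(p,385,284,.015))
E
```

```text
pan wrist (array([0.471 , 0.0213]), np.float64(64.3)) top (array([0.4671, 0.0198]), np.float64(103.2))
fine wrist (array([ 0.555, -0.158]), np.float64(120.0)) top (array([ 0.555 , -0.1461]), np.float64(0.7))
medium wrist  top (array([0.592 , 0.1105]), np.float64(86.8))
coarse wrist  top (array([0.4329, 0.2491]), np.float64(77.3))
lid wrist (array([ 0.4545, -0.2667]), np.float64(91.5)) top (array([ 0.4503, -0.2685]), np.float64(32.5))
[ 0.55600179 -0.1619679   0.028     ] [0.48045297 0.00437448 0.036     ] [ 0.45075992 -0.27288376  0.015     ]
```

Converted, -178 mm / 400 = -0.445, 120 mm / 400 = 0.3, -45 degrees / 180 = -0.25.

Emit:
send_rows(
  rows="0 0 -0.25 -0.2275 -0.445 0 1;0 0 -0.25 -0.2275 -0.445 0 1;0 0 -0.25 -0.2275 -0.445 0 1;0 0 -0.25 -0.2275 -0.445 0 1;0 0 -0.25 -0.2275 -0.445 0 1;0 0 -0.25 -0.2275 -0.445 0.15 1;0 0 -0.25 -0.2275 -0.445 0.3 1;0 0 -0.25 -0.2275 -0.445 0.3 1",
)

```text
time: 3.98
eef_pos: [0.4669, 0.0206, 0.0996]
tcp_rot: [0.926, 0.379, -0.005, -0.003]
contact_force: [0.6, 0.7, 0.4]
opening: 1.002
finger_force: 0.0
```

```bash
python3 w.py w2.png receiver_pan; python3 -c "
from fit import *
p=snap('wrist');print(fit(p,.47,.021,.036));t=snap('top');print(fit(t,.558,-.156,.028))"
```

```text
[0.4699 0.0203 0.1031] [ 0.9254  0.3789 -0.002  -0.0011] [-0.17 -0.03  2.16 -0.    1.01  0.62] t 4.025
receiver_pan 0.69 [0.4704 0.0172 0.0044] [285. 212.]
(array([0.4707, 0.0212]), np.float64(113.7))
(array([ 0.5514, -0.1557]), np.float64(104.7))
```

View pics/w2.png

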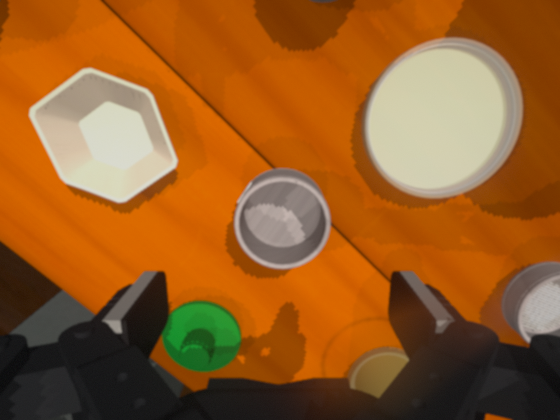

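The pan at (283,215) sits centred between the open fingers and the neighbours are clear. I'll centre it with two crossed squeezes.

Converted, 73 mm / 400 = 0.1825, 50 mm / 400 = 0.125.

Emit:
send_rows(
  rows="0 0 0 0.0025 0 0.125 0.6;0 0 0 0.0025 0 0.1825 0.6;0 0 0 0.0025 0 0.1825 0.6;0 0 0 0.0025 0 0.1825 -1;0 0 0 0.0025 0 0.1825 -1;0 0 0 0.0025 0 0.1825 -1;0 0 0 0.0025 0 0.1825 -1;0 0 0 0.0025 0 0.1825 -1",
  grip_force=30,
)

```text
time: 5.18
eef_pos: [0.4716, 0.0219, 0.0314]
tcp_rot: [0.925, 0.38, 0.0, 0.0]
contact_force: [-0.7, -0.7, 0.6]
opening: -0.0
finger_force: 0.0
```

Emit:
send_rows(
  rows="0 0 0 0 0 0 0.6;0 0 0 0 0 0 0.6;0 0 0 0 0 0 0.6;0 0 0 0 0 0 0.6",
)

```text
time: 5.68
eef_pos: [0.4715, 0.0219, 0.0313]
tcp_rot: [0.925, 0.38, -0.0, -0.0]
contact_force: [-0.9, -0.8, -0.2]
opening: 0.796
finger_force: 0.0
```

Converted, 80 degrees / 180 = 0.4444.

Emit:
send_rows(
  rows="0 0 0.4444 0 0 0 0.6;0 0 0.4444 0 0 0 0.6;0 0 0.4444 0 0 0 0.6;0 0 0.4444 0 0 0 0.6;0 0 0.4444 0 0 0 0.6;0 0 0.4444 0 0 0 0.6;0 0 0.4444 0 0 0 0.6;0 0 0.4444 0 0 0 0.6",
)

```text
time: 6.68
eef_pos: [0.4715, 0.0219, 0.0313]
tcp_rot: [0.952, -0.305, -0.0, 0.0]
contact_force: [-0.4, 0.1, -1.2]
opening: 0.802
finger_force: 0.0
```

Emit:
send_rows(
  rows="0 0 0 0 0 0 0.6;0 0 0 0 0 0 -1;0 0 0 0 0 0 -1;0 0 0 0 0 0 -1;0 0 0 0 0 0 -1;0 0 0 0 0 0 -1",
)

```text
time: 7.42
eef_pos: [0.4715, 0.0219, 0.0313]
tcp_rot: [0.953, -0.303, -0.0, 0.0]
contact_force: [-0.3, -0.0, 1.1]
opening: -0.001
finger_force: 0.0
```

```bash
python3 w.py w3.png | head -1
```

```text
[0.4716 0.0219 0.0313] [ 0.953  -0.3031  0.     -0.    ] [-0.17  0.1   2.19  0.    0.85  2.02] t 7.475
```

View pics/w3.png

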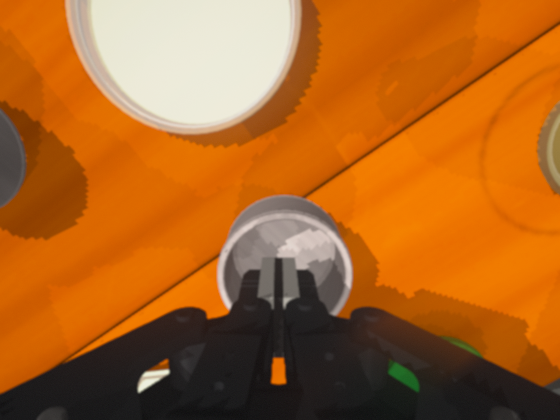

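```bash
python3 - <<'E'
from fit import *
p=snap('wrist')
s=ctrl.get_state();e=s['eef_pos'];print(ctrl.nose_length,s['opening'],s['finger_force'])
print('tcp',proj(p,e),'tip',proj(p,e-[0,0,.022]))
print(fit(p,.47,.021,.036),fit(p,.47,.021,.036,span=.03))
t=snap('top','t2.png');print('top',fit(t,.47,.021,.036))
s=snap('side','s2.png');print('side',fit(s,.47,.021,.036))
for n,q in(('t',t),('s',s)):
    u,v=map(int,proj(q,e)); c=q['color'][max(0,v-50):v+50,u-65:u+65,::-1]; cv2.imwrite(f'pics/{n}2c.png',cv2.resize(c,None,fx=4,fy=4))
a=cv2.imread('pics/t2c.png');b=cv2.imread('pics/s2c.png');cv2.imwrite('pics/c2.png',cv2.resize(np.hstack([a,b]),(800,320)))
E
```

```text
0.022 -0.00016932578076507814 0.0
tcp (np.float64(276.7026018653921), np.float64(272.2374030478558)) tip (np.float64(276.8728417783644), np.float64(253.76456273721337))
(array([0.4733, 0.0167]), np.float64(87.5)) (array([0.4733, 0.0167]), np.float64(87.5))
top (array([4.571e-01, 1.000e-04]), np.float64(19.9))
side (array([0.4703, 0.0248]), np.float64(47.5))
```

View pics/c2.png

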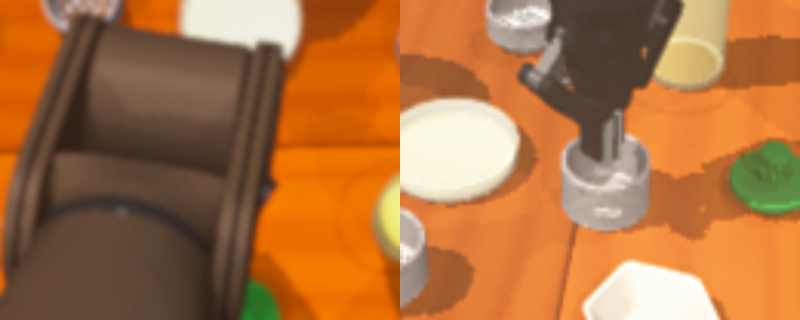

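Emit:
send_rows(
  rows="0 0 0 0 0 0 0.6;0 0 0 0 0 0 0.6;0 0 0 0 0 0 0.6",
)

```text
time: 8.0
eef_pos: [0.4715, 0.0219, 0.0313]
tcp_rot: [0.953, -0.303, 0.0, -0.0]
contact_force: [0.9, 0.4, 0.3]
opening: 0.638
finger_force: 0.0
```

```bash
python3 - <<'E'
from fit import *
p=snap('wrist'); s=snap('side')
st=ctrl.get_state();e=st['eef_pos'];print(st['opening'],st['finger_force'],st['contact_force'],e)
u,v=map(int,proj(s,e)); c=s['color'][v-50:v+50,u-65:u+65,::-1]
a=cv2.resize(c,(520,400),interpolation=cv2.INTER_CUBIC); b=p['color'][100:400,150:410,::-1]
cv2.imwrite('pics/c3.png',np.hstack([a,cv2.resize(b,(280,400))]))
print(fit(p,.47,.021,.036))
E
```

```text
0.79525466692536 0.0 [ 0.80530017 -0.44538846 -0.14220963] [0.47152341 0.02187815 0.03131852]
(array([0.4714, 0.0188]), np.float64(90.7))
```

View pics/c3.png

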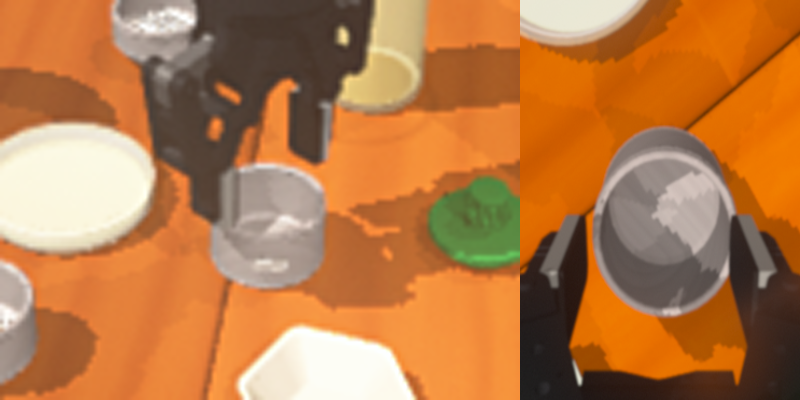

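The side crop shows the left fingertip at about (205,220) and the right at about (315,160), close to rim level. I'll compare those with projected tip heights.

```bash
python3 - <<'E'
from fit import *
s=snap('side'); st=ctrl.get_state(); e=st['eef_pos']
u,v=map(int,proj(s,e))
y=np.array([-.578,-.816,0])
for sg in(1,-1):
  for z in(.01,.02,.03,.04,.05):
    w=e+sg*.034*y; w[2]=z; a=np.array(proj(s,w)); print(sg,w.round(3),((a-[u-65,v-50])*4).round())
for z in(0,.036): print('pan',((np.array(proj(s,[.471,.0205,z]))-[u-65,v-50])*4).round())
p=snap('wrist')
for sg in(1,-1):
  for z in(.01,.02,.03,.04,.05):
    w=e+sg*.034*y; w[2]=z; a=np.array(proj(p,w)); print(sg,z,((a-[150,100])*[280/260,400/300]+[520,0]).round())
E
```

```text
1 [ 0.452 -0.006  0.01 ] [307. 204.]
1 [ 0.452 -0.006  0.02 ] [307. 189.]
1 [ 0.452 -0.006  0.03 ] [308. 174.]
1 [ 0.452 -0.006  0.04 ] [309. 159.]
1 [ 0.452 -0.006  0.05 ] [309. 143.]
-1 [0.491 0.05  0.01 ] [217. 269.]
-1 [0.491 0.05  0.02 ] [217. 253.]
-1 [0.491 0.05  0.03 ] [216. 238.]
-1 [0.491 0.05  0.04 ] [216. 222.]
-1 [0.491 0.05  0.05 ] [216. 206.]
pan [264. 249.]
pan [265. 194.]
1 0.01 [731. 206.]
1 0.02 [735. 216.]
1 0.03 [739. 228.]
1 0.04 [744. 241.]
1 0.05 [750. 256.]
-1 0.01 [583. 206.]
-1 0.02 [578. 216.]
-1 0.03 [574. 228.]
-1 0.04 [569. 241.]
-1 0.05 [563. 256.]
```

```bash
python3 - <<'E'
from fit import *
p=snap('wrist','w4.png'); E=np.linalg.inv(p['extrinsics']); print('cam',E[:3,3].round(4),'axis',E[:3,2].round(3))
for r in np.arange(.023,.036,.001): print(round(r,3),fit(p,.4715,.0205,.036,r=r,span=.008))
for z in(0.016,.026,.036,.046,.056): print(z,fit(p,.4715,.0205,z,span=.016))
E
```

```text
cam [ 0.5265 -0.0178  0.1813] axis [-0.216  0.153 -0.964]
0.023 (array([0.465 , 0.0265]), np.float64(51.7))
0.024 (array([0.4815, 0.0112]), np.float64(66.4))
0.025 (array([0.4805, 0.0118]), np.float64(67.4))
0.026 (array([0.48  , 0.0129]), np.float64(68.9))
0.027 (array([0.4695, 0.0194]), np.float64(87.2))
0.028 (array([0.4703, 0.019 ]), np.float64(94.4))
0.029 (array([0.4713, 0.0183]), np.float64(101.1))
0.03 (array([0.4721, 0.0175]), np.float64(114.7))
0.031 (array([0.4715, 0.0179]), np.float64(114.3))
0.032 (array([0.4713, 0.0189]), np.float64(94.0))
0.033 (array([0.473 , 0.0199]), np.float64(78.0))
0.034 (array([0.474 , 0.0211]), np.float64(67.4))
0.035 (array([0.4681, 0.0124]), np.float64(61.3))
0.016 (array([0.4738, 0.0167]), np.float64(66.3))
0.026 (array([0.4656, 0.022 ]), np.float64(86.7))
0.036 (array([0.4713, 0.0183]), np.float64(101.1))
0.046 (array([0.4751, 0.0156]), np.float64(117.1))
0.056 (array([0.4803, 0.0149]), np.float64(75.3))
```

View pics/w4.png

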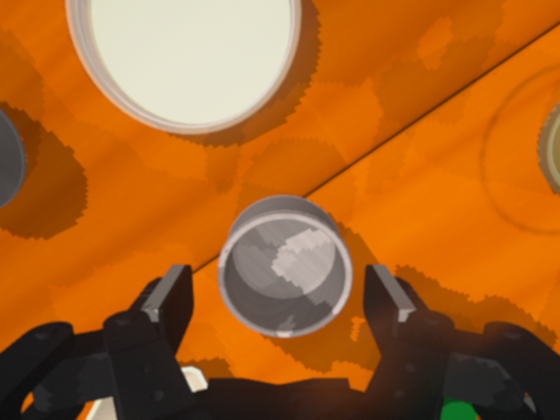

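Converted, 11 mm / 400 = 0.0275, 6 mm / 400 = 0.015.

Emit:
send_rows(
  rows="0 0 0 0 0 0.015 0.6;0 0 0 0 0 0.0275 0.6;0 0 0 0 0 0.0275 -1;0 0 0 0 0 0.0275 -1;0 0 0 0 0 0.0275 -1;0 0 0 0 0 0.0275 -1",
)

```text
time: 9.0
eef_pos: [0.4711, 0.022, 0.0199]
tcp_rot: [0.953, -0.303, -0.0, -0.0]
contact_force: [-0.1, -0.4, -4.0]
opening: 0.66
finger_force: 32.5
```

```bash
python3 - <<'E'
from fit import *
st=ctrl.get_state();print(st['opening'],st['finger_force'],st['contact_force'],st['eef_pos'],st['qpos'])
E
```

```text
0.6597363498079986 32.53820907790214 [-0.05430186 -0.39279396 -3.96623839] [0.47105238 0.02200778 0.01991307] [-1.69027280e-01  1.23224409e-01  2.19366945e+00  1.92497807e-04
  8.25642974e-01  2.01772687e+00]
```

Emit:
send_rows(
  rows="0 0 0 0 0 0 0.6;0 0 0 0 0 0 0.6;0 0 0 0 0 0 0.6;0 0 0 0 0 0.005 0.6;0 0 0 0 0 0.01 0.6;0 0 0 0 0 0.01 0.6",
)

```text
time: 9.75
eef_pos: [0.4713, 0.0219, 0.016]
tcp_rot: [0.953, -0.303, -0.0, 0.0]
contact_force: [0.7, -0.4, -0.1]
opening: 0.804
finger_force: 0.0
```

Converted, 4 mm / 400 = 0.01, 2 mm / 400 = 0.005.

Emit:
send_rows(
  rows="0 0 0 0 0 0.005 0.6;0 0 0 0 0 0.01 0.6;0 0 0 0 0 0.01 0.6",
)

```text
time: 10.12
eef_pos: [0.4713, 0.0219, 0.0121]
tcp_rot: [0.953, -0.303, -0.0, 0.0]
contact_force: [-0.2, 0.2, 0.8]
opening: 0.797
finger_force: 0.0
```

Emit:
send_rows(
  rows="0 0 0 0 0 0.005 0.6;0 0 0 0 0 0.01 0.6;0 0 0 0 0 0.0125 0.6;0 0 0 0 0 0.0125 0.6",
)

```text
time: 10.62
eef_pos: [0.4714, 0.0219, 0.0072]
tcp_rot: [0.953, -0.303, -0.0, 0.0]
contact_force: [0.3, -0.3, 0.1]
opening: 0.806
finger_force: 0.0
```

Converted, 3 mm / 400 = 0.0075, 1.5 mm / 400 = 0.0038.

Emit:
send_rows(
  rows="0 0 0 0 0 0.0038 0.6;0 0 0 0 0 0.0075 0.6;0 0 0 0 0 0.0075 0.6",
)

```text
time: 11.0
eef_pos: [0.4714, 0.0219, 0.0042]
tcp_rot: [0.953, -0.303, -0.0, 0.0]
contact_force: [-0.5, 0.1, 0.4]
opening: 0.802
finger_force: 0.0
```

Converted, 3 mm / 400 = 0.0075, 1.5 mm / 400 = 0.0038.

Emit:
send_rows(
  rows="0 0 0 0 0 0.0038 0.6;0 0 0 0 0 0.0075 0.6;0 0 0 0 0 0.0075 0.6",
)

```text
time: 11.38
eef_pos: [0.4714, 0.0219, 0.0011]
tcp_rot: [0.953, -0.303, -0.0, 0.0]
contact_force: [0.6, -0.6, 0.2]
opening: 0.798
finger_force: 0.0
```

Converted, 3 mm / 400 = 0.0075, 1.5 mm / 400 = 0.0038.

Emit:
send_rows(
  rows="0 0 0 0 0 0.0038 0.6;0 0 0 0 0 0.0075 0.6;0 0 0 0 0 0.0075 0.6",
)

```text
time: 11.75
eef_pos: [0.4714, 0.0219, -0.0019]
tcp_rot: [0.953, -0.303, -0.0, 0.0]
contact_force: [-0.7, -0.4, -0.8]
opening: 0.802
finger_force: 0.0
```

Converted, 3 mm / 400 = 0.0075, 1.5 mm / 400 = 0.0038.

Emit:
send_rows(
  rows="0 0 0 0 0 0.0038 0.6;0 0 0 0 0 0.0075 0.6;0 0 0 0 0 0.0075 0.6",
)

```text
time: 12.12
eef_pos: [0.4714, 0.0219, -0.0048]
tcp_rot: [0.953, -0.303, -0.0, 0.0]
contact_force: [0.1, 0.5, -0.5]
opening: 0.799
finger_force: 0.0
```

```bash
python3 - <<'E'
from fit import *
p=snap('wrist'); s=snap('side')
st=ctrl.get_state();e=st['eef_pos'];print(st['opening'],st['contact_force'],e)
u,v=map(int,proj(s,e)); print(u,v);c=s['color'][v-60:v+40,u-65:u+65,::-1]
a=cv2.resize(c,(520,400),interpolation=cv2.INTER_CUBIC); b=p['color'][100:400,150:410,::-1]
cv2.imwrite('pics/c5.png',np.hstack([a,cv2.resize(b,(280,400))]))
E
```

```text
0.7983358944025333 [-0.59409717  0.34808666  0.43645409] [ 0.47151844  0.02187992 -0.00470563]
280 248
```

View pics/c5.png

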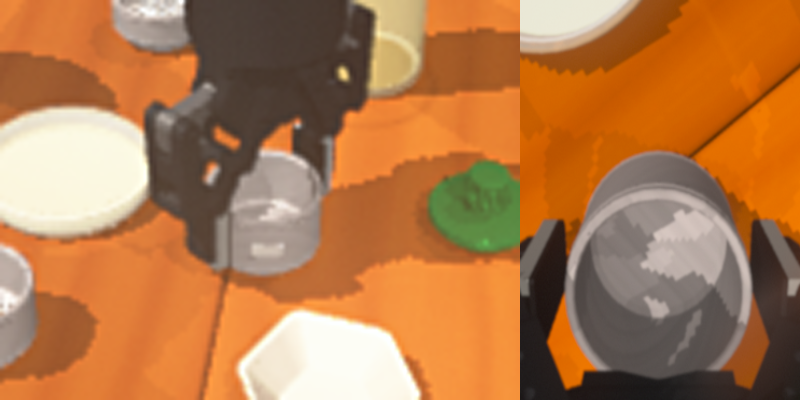

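The fingertips now stand beside the pan close to the table. So the tips are about 9 mm above the reported TCP z, and the reported z runs about 28 mm low. I'll use that empirical rule from here and finish centring the pan.

Converted, -5 mm / 400 = -0.0125.

Emit:
send_rows(
  rows="0 0 0 0 0 -0.0125 0.6;0 0 0 0 0 -0.0125 -1;0 0 0 0 0 -0.0125 -1;0 0 0 0 0 -0.0125 -1;0 0 0 0 0 -0.0125 0.6;0 0 0 0 0 -0.0125 0.6;0 0 0 0 0 -0.0125 0.6",
)

```text
time: 13.1
eef_pos: [0.4713, 0.0219, 0.0001]
tcp_rot: [0.953, -0.303, -0.0, 0.0]
contact_force: [-0.5, -0.2, -0.3]
opening: 0.798
finger_force: 0.0
```

Converted, -80 degrees / 180 = -0.4444.

Emit:
send_rows(
  rows="0 0 -0.4444 0 0 0 0.6;0 0 -0.4444 0 0 0 0.6;0 0 -0.4444 0 0 0 0.6;0 0 -0.4444 0 0 0 0.6;0 0 -0.4444 0 0 0 0.6;0 0 -0.4444 0 0 0 0.6;0 0 -0.4444 0 0 0 0.6;0 0 -0.4444 0 0 0 0.6",
)

```text
time: 14.1
eef_pos: [0.4714, 0.0219, 0.0001]
tcp_rot: [0.924, 0.382, -0.0, -0.0]
contact_force: [0.2, -0.1, 0.2]
opening: 0.799
finger_force: 0.0
```

Emit:
send_rows(
  rows="0 0 0 0 0 0 -1;0 0 0 0 0 0 -1;0 0 0 0 0 0 -1;0 0 0 0 0 0 -1",
)

```text
time: 14.6
eef_pos: [0.4715, 0.0219, 0.0005]
tcp_rot: [0.925, 0.38, -0.0, -0.0]
contact_force: [-1.5, 0.7, 4.2]
opening: 0.679
finger_force: 32.9
```

Converted, -200 mm / 400 = -0.5, -180 mm / 400 = -0.45.

Emit:
send_rows(
  rows="0 0 0 0 0 0 0.6;0 0 0 0 0 0 0.6;0 0 0 0 0 0 0.6;0 0 0 0 0 -0.15 0.6;0 0 0 0 0 -0.3 1;0 0 0 0 0 -0.45 1;0 0 0 0 0 -0.5 1;0 0 0 0 0 -0.5 1",
)

```text
time: 15.6
eef_pos: [0.4728, 0.0217, 0.2024]
tcp_rot: [0.925, 0.38, 0.002, 0.001]
contact_force: [0.1, 0.1, 0.1]
opening: 1.003
finger_force: 0.0
```

```bash
python3 - <<'E'
from fit import *
st=ctrl.get_state();print(st['eef_pos'],st['tcp_rot'],st['time'])
p=snap('wrist');s=snap('side');t=snap('top');E=np.linalg.inv(p['extrinsics']); print('cam',E[:3,3].round(4))
for q in(p,s,t): print('pan',fit(q,.4715,.0215,.036),fit(q,.4715,.0215,.036,r=.0295),fit(q,.4715,.0215,.036,r=.031))
print('fine s',fit(s,.556,-.158,.028),'medium s',fit(s,.597,.11,.038),'coarse s',fit(s,.433,.249,.05))
E
```

```text
[0.47275862 0.02169286 0.20244119] [0.92485117 0.38032107 0.00211113 0.00131798] 15.6
cam [0.5199 0.0681 0.3526]
pan (array([0.4732, 0.0222]), np.float64(120.0)) (array([0.4735, 0.0215]), np.float64(120.0)) (array([0.4715, 0.0215]), np.float64(120.0))
pan (array([0.473 , 0.0253]), np.float64(58.6)) (array([0.4728, 0.0259]), np.float64(60.1)) (array([0.4727, 0.0274]), np.float64(59.2))
pan (array([0.4643, 0.0159]), np.float64(32.3)) (array([0.4652, 0.0166]), np.float64(33.1)) (array([0.4676, 0.0171]), np.float64(35.2))
fine s (array([ 0.5543, -0.153 ]), np.float64(51.1)) medium s (array([0.597 , 0.1156]), np.float64(64.6)) coarse s (array([0.4366, 0.2578]), np.float64(74.8))
```

Converted, 186 mm / 400 = 0.465, 150 mm / 400 = 0.375.

Emit:
send_rows(
  rows="0 0 0 -0.165 0.465 0 1;0 0 0 -0.165 0.465 0 1;0 0 0 -0.165 0.465 0 1;0 0 0 -0.165 0.465 0 1;0 0 0 -0.165 0.465 0.15 1;0 0 0 -0.165 0.465 0.3 1;0 0 0 -0.165 0.465 0.375 1;0 0 0 -0.165 0.465 0.375 1",
)

```text
time: 16.75
eef_pos: [0.5517, -0.1542, 0.0456]
tcp_rot: [0.925, 0.381, -0.003, -0.004]
contact_force: [0.4, 0.4, 0.7]
opening: 1.002
finger_force: 0.0
```

```bash
python3 - <<'E'
from fit import *
st=ctrl.get_state();print(st['eef_pos'],st['tcp_rot'],st['time'])
p=snap('wrist');print(fit(p,.555,-.157,.028),fit(p,.555,-.157,.028,r=.028))
E
```

```text
[ 0.55169822 -0.15419295  0.04564439] [ 0.92471886  0.38061517 -0.00340766 -0.00393753] 16.75
(array([ 0.5558, -0.1572]), np.float64(120.0)) (array([ 0.5553, -0.1576]), np.float64(101.2))
```

Converted, 49 mm / 400 = 0.1225, 30 mm / 400 = 0.075.

Emit:
send_rows(
  rows="0 0 0 0 0 0.075 0.8;0 0 0 0 0 0.1225 0.7;0 0 0 0 0 0.1225 0.7;0 0 0 0 0 0.1225 -1;0 0 0 0 0 0.1225 -1;0 0 0 0 0 0.1225 -1;0 0 0 0 0 0.1225 0.6;0 0 0 0 0 0.1225 0.6",
)

```text
time: 17.8
eef_pos: [0.5552, -0.1567, 0.0012]
tcp_rot: [0.925, 0.38, -0.0, -0.0]
contact_force: [0.1, -0.4, -0.1]
opening: 0.8
finger_force: 0.0
```

Converted, 70 degrees / 180 = 0.3889.

Emit:
send_rows(
  rows="0 0 0 0 0 0 0.6;0 0 0.3889 0 0 0 0.6;0 0 0.3889 0 0 0 0.6;0 0 0.3889 0 0 0 0.6;0 0 0.3889 0 0 0 0.6;0 0 0.3889 0 0 0 0.6;0 0 0.3889 0 0 0 0.6;0 0 0.3889 0 0 0 0.6",
)

```text
time: 18.8
eef_pos: [0.5553, -0.1567, 0.0011]
tcp_rot: [0.975, -0.221, -0.0, -0.0]
contact_force: [-0.2, -0.5, 0.3]
opening: 0.801
finger_force: 0.0
```

Emit:
send_rows(
  rows="0 0 0 0 0 0 0.6;0 0 0 0 0 0 -1;0 0 0 0 0 0 -1;0 0 0 0 0 0 -1;0 0 0 0 0 0 -1;0 0 0 0 0 0 -1",
  grip_force=40,
)

```text
time: 19.55
eef_pos: [0.5558, -0.157, 0.0017]
tcp_rot: [0.976, -0.219, 0.0, 0.0]
contact_force: [-0.7, -0.1, 2.2]
opening: 0.663
finger_force: 43.3
```

Emit:
send_rows(
  rows="0 0 0 0 0 -0.0375 -1;0 0 0 0 0 -0.125 -1;0 0 0 0 0 -0.25 -1;0 0 0 -0.125 -0.105 -0.25 -1;0 0 0 -0.25 -0.21 -0.25 -1;0 0 0 -0.38 -0.315 -0.25 -1;0 0 0 -0.38 -0.315 -0.25 -1;0 0 0 -0.38 -0.315 -0.175 -1",
)

```text
time: 20.55
eef_pos: [0.4739, 0.0226, 0.0738]
tcp_rot: [0.976, -0.218, 0.004, -0.0]
contact_force: [0.9, -0.0, -1.5]
opening: 0.669
finger_force: 43.2
```

Converted, 20 mm / 400 = 0.05, 10 mm / 400 = 0.025.

Emit:
send_rows(
  rows="0 0 0 0 0 0.025 -1;0 0 0 0 0 0.05 -1;0 0 0 0 0 0.05 -1;0 0 0 0 0 0.05 -1",
)

```text
time: 21.05
eef_pos: [0.4725, 0.0217, 0.0519]
tcp_rot: [0.976, -0.219, 0.0, -0.0]
contact_force: [1.2, 0.1, -0.6]
opening: 0.662
finger_force: 43.1
```

```bash
python3 - <<'E'
from fit import *
p=snap('wrist'); s=snap('side')
st=ctrl.get_state();e=st['eef_pos'];print(st['opening'],st['contact_force'],e,st['time'])
u,v=map(int,proj(s,e)); c=s['color'][v-40:v+60,u-65:u+65,::-1]
a=cv2.resize(c,(520,400),interpolation=cv2.INTER_CUBIC); b=p['color'][100:400,150:410,::-1]
cv2.imwrite('pics/c6.png',np.hstack([a,cv2.resize(b,(280,400))]))
E
```

```text
0.6665268935680025 [ 0.1804976   0.10953964 -2.19035728] [0.47255458 0.02186154 0.05201331] 21.15
```

View pics/c6.png

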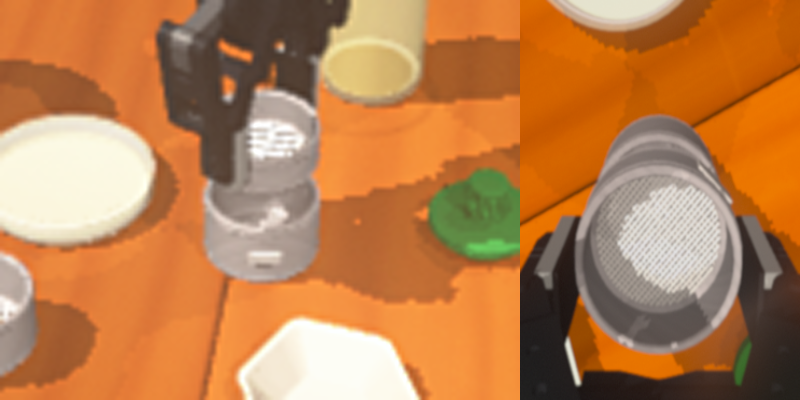

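The fine sieve (a grey plate in the crop) is held level just above the pan and lined up with it. I'll lower it gently.

Converted, 17 mm / 400 = 0.0425, 15 mm / 400 = 0.0375.

Emit:
send_rows(
  rows="0 0 0 -0.0023 0.0008 0.01 -1;0 0 0 -0.0023 0.0008 0.02 -1;0 0 0 -0.0023 0.0008 0.03 -1;0 0 0 -0.0023 0.0008 0.0375 -1;0 0 0 -0.0023 0.0008 0.0425 -1;0 0 0 -0.0023 0.0008 0.0425 -1",
)

```text
time: 21.9
eef_pos: [0.4708, 0.0222, 0.0341]
tcp_rot: [0.976, -0.219, -0.0, 0.0]
contact_force: [-0.2, 0.4, -1.7]
opening: 0.667
finger_force: 43.1
```

Converted, 5 mm / 400 = 0.0125, 4 mm / 400 = 0.01.

Emit:
send_rows(
  rows="0 0 0 0 0 0.005 -1;0 0 0 0 0 0.01 -1;0 0 0 0 0 0.0125 -1;0 0 0 0 0 0.0125 -1;0 0 0 0 0 0.0125 -1",
)

```text
time: 22.52
eef_pos: [0.471, 0.0222, 0.0296]
tcp_rot: [0.976, -0.219, -0.0, 0.0]
contact_force: [-1.7, 0.7, 3.4]
opening: 0.667
finger_force: 43.6
```

Converted, -135 mm / 400 = -0.3375, -130 mm / 400 = -0.325.

Emit:
send_rows(
  rows="0 0 0 0 0 0 0.6;0 0 0 0 0 0 0.6;0 0 0 0 0 0 0.6;0 0 0 0 0 -0.15 0.7;0 0 0 0 0 -0.275 1;0 0 0 0.1 -0.175 -0.325 1;0 0 0 0.1875 -0.3375 -0.325 1;0 0 0 0.1875 -0.3375 -0.325 1",
)

```text
time: 23.52
eef_pos: [0.5987, 0.1139, 0.1602]
tcp_rot: [0.976, -0.218, 0.001, -0.0]
contact_force: [0.3, 0.1, -0.6]
opening: 0.998
finger_force: 0.0
```

Emit:
send_rows(
  rows="0 0 0 0 0 0 1;0 0 0 0 0 0.1 1;0 0 0 0 0 0.175 1;0 0 0 0 0 0.175 1",
)

```text
time: 24.02
eef_pos: [0.5931, 0.1116, 0.0859]
tcp_rot: [0.976, -0.219, -0.004, 0.001]
contact_force: [-0.3, 1.0, -0.7]
opening: 1.001
finger_force: 0.0
```

```bash
python3 - <<'E'
from fit import *
p=snap('wrist','w7.png'); s=snap('side','s7.png')
st=ctrl.get_state();print(st['contact_force'],st['eef_pos'],st['qpos'],st['time'])
print(fit(p,.5965,.112,.038),fit(p,.5965,.112,.038,r=.0285)); print('side fine rim z .056',fit(s,.472,.0255,.056),'pan',fit(s,.472,.0255,.036))
print(ctrl.look_for(p,'medium_sieve')[:1] and world(p,ctrl.look_for(p,'medium_sieve')[0]['position']))
a=cv2.resize(s['color'][190:290,220:350,::-1],(520,400),interpolation=cv2.INTER_CUBIC)
cv2.imwrite('pics/c7.png',np.hstack([a,cv2.resize(p['color'][...,::-1],(280,210)) if 0 else cv2.resize(p['color'][100:400,150:410,::-1],(280,400))]))
E
```

```text
[-0.06149758  0.63805114  0.05371433] [0.59633936 0.11181988 0.08993762] [ 1.83060530e-02  2.81005658e-01  1.84584973e+00 -6.82989565e-05
  1.01451099e+00  2.03110228e+00] 24.125
(array([0.5985, 0.1108]), np.float64(118.8)) (array([0.5981, 0.111 ]), np.float64(109.0))
side fine rim z .056 (array([0.4726, 0.0244]), np.float64(60.7)) pan (array([0.4723, 0.0268]), np.float64(35.3))
[0.58886381 0.11530262 0.01865929]
```

View pics/c7.png

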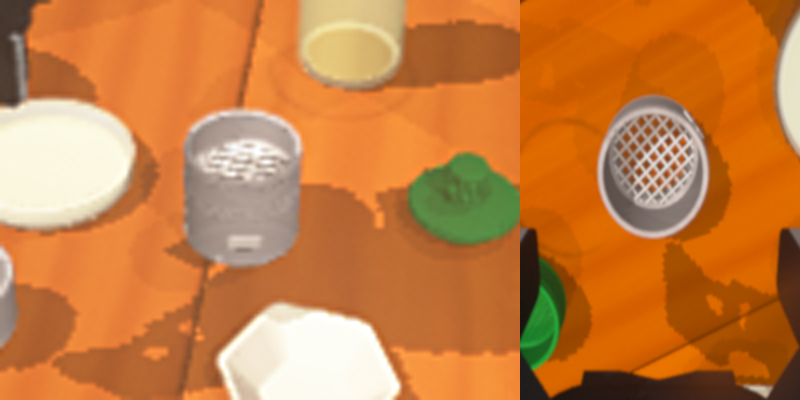

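Fine sieve is fully home on the pan, and the medium sieve (8-across mesh) is lined up under the gripper. Now for its crossed squeeze.

Converted, 84 mm / 400 = 0.21, 1.5 mm / 400 = 0.0038.

Emit:
send_rows(
  rows="0 0 0 0.0038 -0.0013 0.125 0.8;0 0 0 0.0038 -0.0013 0.1875 0.7;0 0 0 0.0038 -0.0013 0.21 0.7;0 0 0 0.0038 -0.0013 0.21 0.7;0 0 0 0.0038 -0.0013 0.21 -1;0 0 0 0.0038 -0.0013 0.21 -1;0 0 0 0.0038 -0.0013 0.21 -1;0 0 0 0.0038 -0.0013 0.21 0.6",
)

```text
time: 25.22
eef_pos: [0.5984, 0.1121, 0.006]
tcp_rot: [0.976, -0.219, 0.001, -0.0]
contact_force: [0.1, 0.0, 0.0]
opening: 0.798
finger_force: 0.0
```

Converted, -70 degrees / 180 = -0.3889.

Emit:
send_rows(
  rows="0 0 0 0 0 0 0.6;0 0 -0.3889 0 0 0 0.6;0 0 -0.3889 0 0 0 0.6;0 0 -0.3889 0 0 0 0.6;0 0 -0.3889 0 0 0 0.6;0 0 -0.3889 0 0 0 0.6;0 0 -0.3889 0 0 0 0.6;0 0 -0.3889 0 0 0 0.6",
)

```text
time: 26.22
eef_pos: [0.5974, 0.112, 0.0047]
tcp_rot: [0.924, 0.382, -0.001, -0.0]
contact_force: [0.6, -0.8, -0.3]
opening: 0.799
finger_force: 0.0
```

Emit:
send_rows(
  rows="0 0 0 0 0 0 0.6;0 0 0 0 0 0 0.6;0 0 0 0 0 0 -1;0 0 0 0 0 0 -1;0 0 0 0 0 0 -1;0 0 0 0 0 0 -1",
)

```text
time: 26.98
eef_pos: [0.5983, 0.1121, 0.0056]
tcp_rot: [0.925, 0.38, 0.0, 0.0]
contact_force: [0.5, -0.7, 1.8]
opening: 0.67
finger_force: 43.0
```

Converted, -153.3 mm / 400 = -0.3833, -100 mm / 400 = -0.25.

Emit:
send_rows(
  rows="0 0 0 0 0 -0.0375 -1;0 0 0 0 0 -0.15 -1;0 0 0 0 0 -0.275 -1;0 0 0 -0.125 -0.02 -0.275 -1;0 0 0 -0.25 -0.04 -0.275 -1;0 0 0 -0.3833 -0.0623 -0.275 -1;0 0 0 -0.3833 -0.0623 -0.275 -1;0 0 0 -0.3833 -0.0623 -0.2125 -1",
)

```text
time: 27.98
eef_pos: [0.4738, 0.0213, 0.093]
tcp_rot: [0.925, 0.38, 0.003, 0.002]
contact_force: [0.6, -0.8, -0.9]
opening: 0.668
finger_force: 43.2
```

Converted, 18 mm / 400 = 0.045, 10 mm / 400 = 0.025.

Emit:
send_rows(
  rows="0 0 0 0 0 0.025 -1;0 0 0 0 0 0.045 -1;0 0 0 0 0 0.045 -1;0 0 0 0 0 0.045 -1;0 0 0 0 0 0.045 -1",
)

```text
time: 28.6
eef_pos: [0.4721, 0.0219, 0.0729]
tcp_rot: [0.925, 0.38, 0.0, 0.0]
contact_force: [0.9, -0.5, -0.9]
opening: 0.669
finger_force: 43.2
```

```bash
python3 - <<'E'
from fit import *
s=snap('side'); st=ctrl.get_state();print(st['opening'],st['eef_pos'],st['time'])
print('fine',fit(s,.472,.0255,.056),'held rim',fit(s,.472,.0255,.105))
E
```

```text
0.6737464056565463 [0.47198229 0.02186945 0.07285702] 28.65
fine (array([0.4725, 0.0292]), np.float64(38.6)) held rim (array([0.4756, 0.0251]), np.float64(33.1))
```

Alignment is within 1 mm. Lowering 20 mm onto the seat.

Emit:
send_rows(
  rows="0 0 0 -0.0008 -0.0008 0.01 -1;0 0 0 -0.0008 -0.0008 0.02 -1;0 0 0 -0.0008 -0.0008 0.03 -1;0 0 0 -0.0008 -0.0008 0.0375 -1;0 0 0 -0.0008 -0.0008 0.0425 -1;0 0 0 -0.0008 -0.0008 0.045 -1;0 0 0 -0.0008 -0.0008 0.045 -1",
)

```text
time: 29.52
eef_pos: [0.4711, 0.0219, 0.0543]
tcp_rot: [0.925, 0.38, -0.0, -0.0]
contact_force: [-0.1, 0.2, -1.0]
opening: 0.671
finger_force: 43.2
```

Converted, 2 mm / 400 = 0.005, 1 mm / 400 = 0.0025.

Emit:
send_rows(
  rows="0 0 0 0 0 0.0025 -1;0 0 0 0 0 0.005 -1;0 0 0 0 0 0.005 -1;0 0 0 0 0 0.005 -1",
)

```text
time: 30.02
eef_pos: [0.4714, 0.0219, 0.0535]
tcp_rot: [0.925, 0.38, -0.0, -0.0]
contact_force: [-2.7, 0.7, 5.7]
opening: 0.669
finger_force: 43.9
```

Emit:
send_rows(
  rows="0 0 0 0 0 0 0.6;0 0 0 0 0 0 0.6;0 0 0 0 0 0 0.6;0 0 0 0 0 -0.15 0.7;0 0 0 0 0 -0.3 1;0 0 0 0.0875 -0.1175 -0.325 1;0 0 0 0.175 -0.235 -0.325 1;0 0 0 0.2625 -0.3525 -0.325 1",
)

```text
time: 31.02
eef_pos: [0.4464, 0.1975, 0.1828]
tcp_rot: [0.925, 0.38, 0.001, 0.0]
contact_force: [1.2, 0.3, -0.7]
opening: 0.999
finger_force: 0.0
```

Converted, 75 mm / 400 = 0.1875, -47 mm / 400 = -0.1175.

Emit:
send_rows(
  rows="0 0 0 0.08 -0.1175 0 1;0 0 0 0.08 -0.1175 0 1;0 0 0 0.08 -0.1175 0.1 1;0 0 0 0.08 -0.1175 0.1875 1;0 0 0 0.08 -0.1175 0.1875 1;0 0 0 0.08 -0.1175 0.1875 1",
)

```text
time: 31.78
eef_pos: [0.4373, 0.2516, 0.1085]
tcp_rot: [0.925, 0.38, 0.001, 0.0]
contact_force: [-0.5, 0.6, 0.6]
opening: 1.0
finger_force: 0.0
```

```bash
python3 - <<'E'
from fit import *
p=snap('wrist','w8.png'); s=snap('side','s8.png')
st=ctrl.get_state();print(st['contact_force'],st['eef_pos'],st['qpos'],st['time'])
for r in(.028,.029,.030):print(fit(p,.437,.251,.05,r=r))
print('side medium rim z .086',fit(s,.472,.0255,.086))
a=cv2.resize(s['color'][170:270,220:350,::-1],(520,400),interpolation=cv2.INTER_CUBIC)
cv2.imwrite('pics/c8.png',np.hstack([a,cv2.resize(p['color'][100:400,150:410,::-1],(280,400))]))
E
```

```text
[-0.06293681  0.39461406 -0.28603035] [0.43778374 0.25197622 0.1093615 ] [ 3.21197811e-01  3.84933334e-02  2.08337522e+00 -9.24952979e-05
  1.01608382e+00  1.11241720e+00] 31.875
(array([0.4362, 0.2555]), np.float64(92.4))
(array([0.4371, 0.2558]), np.float64(107.5))
(array([0.4373, 0.2566]), np.float64(120.0))
side medium rim z .086 (array([0.4706, 0.0026]), np.float64(4.9))
```

View pics/c8.png

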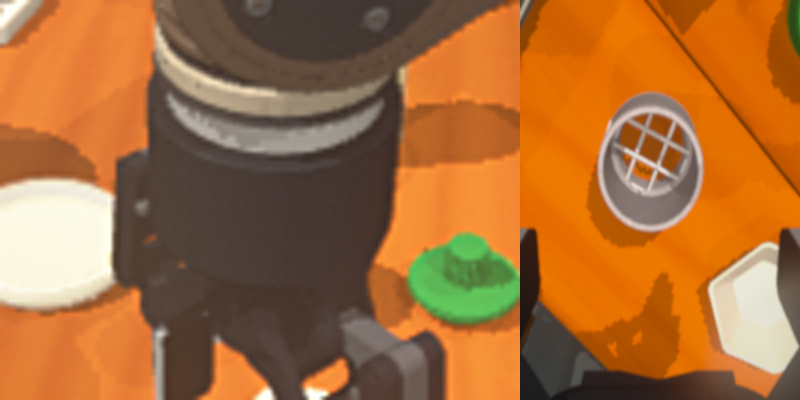

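The right-hand crop shows the 3-across coarse sieve, fitted at (0.437, 0.256). The arm hides the stack in the side view.

Converted, 95 mm / 400 = 0.2375, 80 mm / 400 = 0.2.

Emit:
send_rows(
  rows="0 0 0 0.0075 -0.0063 0.1 1;0 0 0 0.0075 -0.0063 0.2 0.8;0 0 0 0.0075 -0.0063 0.2375 0.7;0 0 0 0.0075 -0.0063 0.2375 0.7;0 0 0 0.0075 -0.0063 0.2375 -1;0 0 0 0.0075 -0.0063 0.2375 -1;0 0 0 0.0075 -0.0063 0.2375 -1;0 0 0 0.0075 -0.0063 0.2375 0.6",
)

```text
time: 32.88
eef_pos: [0.437, 0.2559, 0.013]
tcp_rot: [0.925, 0.38, 0.001, 0.0]
contact_force: [-0.1, 0.7, -1.0]
opening: 0.802
finger_force: 0.0
```

Converted, 70 degrees / 180 = 0.3889.

Emit:
send_rows(
  rows="0 0 0 0 0 0 0.6;0 0 0.3889 0 0 0 0.6;0 0 0.3889 0 0 0 0.6;0 0 0.3889 0 0 0 0.6;0 0 0.3889 0 0 0 0.6;0 0 0.3889 0 0 0 0.6;0 0 0.3889 0 0 0 0.6;0 0 0.3889 0 0 0 0.6",
)

```text
time: 33.88
eef_pos: [0.4361, 0.2556, 0.0118]
tcp_rot: [0.975, -0.221, -0.0, 0.0]
contact_force: [-0.2, -0.5, -0.1]
opening: 0.797
finger_force: 0.0
```

Emit:
send_rows(
  rows="0 0 0 0 0 0 0.6;0 0 0 0 0 0 0.6;0 0 0 0 0 0 -1;0 0 0 0 0 0 -1;0 0 0 0 0 0 -1;0 0 0 0 0 0 -1",
)

```text
time: 34.62
eef_pos: [0.4368, 0.2558, 0.0124]
tcp_rot: [0.976, -0.219, 0.0, -0.0]
contact_force: [0.4, -0.3, 0.7]
opening: 0.669
finger_force: 43.6
```

```bash
python3 - <<'E'
from fit import *
s=snap('side'); st=ctrl.get_state();print(st['opening'],st['eef_pos'],st['tcp_rot'],st['qpos'],st['time'])
print('side medium rim z .086',fit(s,.472,.0255,.086))
E
```

```text
0.6690753809894446 [0.43675083 0.25580856 0.01241735] [ 9.75749344e-01 -2.18890821e-01  1.44007490e-04 -7.56495888e-05] [ 3.29163718e-01  2.06670313e-01  2.11374190e+00 -2.93878780e-05
  8.20855816e-01  2.34133524e+00] 34.675
side medium rim z .086 (array([0.4868, 0.0328]), np.float64(11.4))
```

Converted, 196.5 mm / 400 = 0.4913, -125 mm / 400 = -0.3125.

Emit:
send_rows(
  rows="0 0 0 0 0 -0.0375 -1;0 0 0 0 0 -0.1625 -1;0 0 0 0 0 -0.3125 -1;0 0 0 0 0 -0.3125 -1;0 0 0 0.0825 0.1225 -0.3125 -1;0 0 0 0.165 0.245 -0.3125 -1;0 0 0 0.2475 0.37 -0.3125 -1;0 0 0 0.3285 0.4913 -0.3125 -1",
)

```text
time: 35.67
eef_pos: [0.4705, 0.0204, 0.1366]
tcp_rot: [0.976, -0.219, -0.001, -0.0]
contact_force: [0.8, 0.0, -0.2]
opening: 0.672
finger_force: 43.6
```

Converted, 27 mm / 400 = 0.0675, 14 mm / 400 = 0.035.

Emit:
send_rows(
  rows="0 0 0 0 0 0 -1;0 0 0 0 0 0 -1;0 0 0 0 0 0.035 -1;0 0 0 0 0 0.0675 -1;0 0 0 0 0 0.0675 -1;0 0 0 0 0 0.0675 -1",
)

```text
time: 36.42
eef_pos: [0.4714, 0.0224, 0.1101]
tcp_rot: [0.976, -0.219, -0.0, -0.0]
contact_force: [-0.8, -0.9, -1.0]
opening: 0.669
finger_force: 43.7
```

```bash
python3 - <<'E'
from fit import *
s=snap('side'); p=snap('wrist'); st=ctrl.get_state();e=st['eef_pos'];print(st['opening'],e,st['contact_force'],st['time'])
a=cv2.resize(s['color'][160:275,210:360,::-1],(520,400),interpolation=cv2.INTER_CUBIC)
cv2.imwrite('pics/c9.png',np.hstack([a,cv2.resize(p['color'][100:400,150:410,::-1],(280,400))]))
E
```

```text
0.6712342778962391 [0.47181689 0.02211016 0.11072485] [ 0.87504175  0.33488045 -1.53400873] 36.525
```

View pics/c9.png

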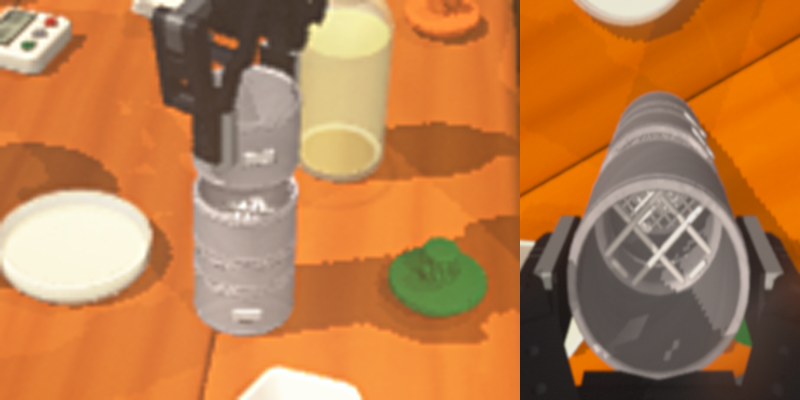

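The stack of three is seated and straight, and the coarse sieve hangs level above it. Lowering it now.

Converted, 18 mm / 400 = 0.045, 17 mm / 400 = 0.0425.

Emit:
send_rows(
  rows="0 0 0 0 0 0.01 -1;0 0 0 0 0 0.02 -1;0 0 0 0 0 0.03 -1;0 0 0 0 0 0.0375 -1;0 0 0 0 0 0.0425 -1;0 0 0 0 0 0.045 -1;0 0 0 0 0 0.045 -1",
)

```text
time: 37.4
eef_pos: [0.4715, 0.022, 0.0923]
tcp_rot: [0.976, -0.219, -0.0, 0.0]
contact_force: [0.4, -0.4, -0.6]
opening: 0.664
finger_force: 43.7
```

Emit:
send_rows(
  rows="0 0 0 0 0 0.0025 -1;0 0 0 0 0 0.005 -1;0 0 0 0 0 0.0063 -1;0 0 0 0 0 0.0063 -1",
)

```text
time: 37.9
eef_pos: [0.4717, 0.0219, 0.0904]
tcp_rot: [0.976, -0.219, 0.0, 0.0]
contact_force: [-1.7, 0.9, 3.3]
opening: 0.672
finger_force: 44.1
```

Converted, -130 mm / 400 = -0.325, -100 mm / 400 = -0.25.

Emit:
send_rows(
  rows="0 0 0 0 0 0 0.6;0 0 0 0 0 0 0.6;0 0 0 0 0 0 0.6;0 0 0 0 0 -0.1 0.7;0 0 0 0 0 -0.25 0.7;0 0 0 0 0 -0.325 0.7;0 0 0 0 0 -0.325 0.7",
)

```text
time: 38.78
eef_pos: [0.4733, 0.0217, 0.223]
tcp_rot: [0.976, -0.219, 0.003, -0.0]
contact_force: [-0.3, 1.1, -0.3]
opening: 0.85
finger_force: 0.0
```

Converted, 268.6 mm / 400 = 0.6715, 216 mm / 400 = 0.54.

Emit:
send_rows(
  rows="0 0 0 0.055 0.135 0 0.7;0 0 0 0.11 0.27 0 0.7;0 0 0 0.165 0.405 0 0.7;0 0 0 0.22 0.54 0 0.7;0 0 0 0.2708 0.6715 0 0.7;0 0 0 0.2708 0.6715 0 0.7;0 0 0 0.2708 0.6715 0.125 0.7;0 0 0 0.2708 0.6715 0.25 0.7",
)

```text
time: 39.78
eef_pos: [0.4542, -0.2658, 0.1176]
tcp_rot: [0.976, -0.219, -0.0, -0.0]
contact_force: [0.5, -0.1, -0.7]
opening: 0.852
finger_force: 0.0
```

```bash
python3 - <<'E'
from fit import *
s=snap('side','s10.png'); p=snap('wrist','w10.png'); st=ctrl.get_state();e=st['eef_pos'];print(st['opening'],e,st['qpos'],st['time'])
print('coarse rim',fit(s,.472,.0255,.128))
for r in(.028,.029,.030):print('lid',fit(p,.4545,-.267,.015,r=r))
t=snap('top');print('bottle cap',[world(t,r['position']) for r in ctrl.look_for(t,'bottle')[:1]])
E
```

```text
0.8495063572717947 [ 0.4501406  -0.26203948  0.11197644] [-7.22284797e-01  8.08336288e-02  2.03329621e+00  3.64578697e-04
  1.04385395e+00  1.28895701e+00] 39.875
coarse rim (array([0.4739, 0.0256]), np.float64(48.8))
lid (array([ 0.4525, -0.271 ]), np.float64(120.0))
lid (array([ 0.4525, -0.271 ]), np.float64(120.0))
lid (array([ 0.4525, -0.271 ]), np.float64(120.0))
bottle cap [array([ 0.42807893, -0.12811068,  0.12255615])]
```

Converted, 10 mm / 400 = 0.025.

Emit:
send_rows(
  rows="0 0 0 0 0 0.025 0.7;0 0 0 0 0 0.025 0.7;0 0 0 0 0 0.025 0.7",
)

```text
time: 40.35
eef_pos: [0.4552, -0.2675, 0.111]
tcp_rot: [0.976, -0.219, 0.001, 0.0]
contact_force: [-0.1, -0.1, -0.1]
opening: 0.85
finger_force: 0.0
```

```bash
sed -i 's/-20,120/-20,255/' fit.py; python3 - <<'E'
from fit import *
p=snap('wrist','w11.png'); st=ctrl.get_state();e=st['eef_pos'];print(e)
for r in(.028,.029,.030):print('lid',fit(p,.4545,-.267,.015,r=r))
E
```

```text
[ 0.45505578 -0.26751465  0.11081978]
lid (array([ 0.4527, -0.2701]), np.float64(197.0))
lid (array([ 0.4528, -0.2701]), np.float64(218.4))
lid (array([ 0.4528, -0.2702]), np.float64(209.4))
```

View pics/w11.png

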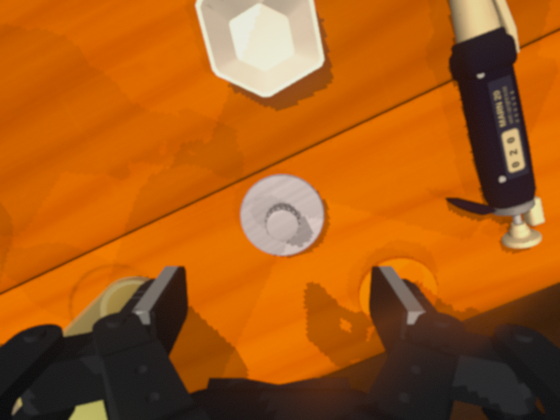

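The steel lid's plate is at (282,215) with its knob centred, and the orange copy sits to the right at (398,285), well clear. Now the crossed squeeze on the knob.

Converted, 96 mm / 400 = 0.24, 92 mm / 400 = 0.23.

Emit:
send_rows(
  rows="0 0 0 -0.0013 0.0088 0.075 0.3;0 0 0 -0.0013 0.0088 0.15 0.3;0 0 0 -0.0013 0.0088 0.2 0.3;0 0 0 -0.0013 0.0088 0.23 0.3;0 0 0 -0.0013 0.0088 0.24 0.3;0 0 0 -0.0013 0.0088 0.24 0.3",
  grip_force=30,
)

```text
time: 41.15
eef_pos: [0.453, -0.2704, 0.0143]
tcp_rot: [0.976, -0.219, 0.0, 0.0]
contact_force: [-0.7, 0.0, 0.6]
opening: 0.647
finger_force: 0.0
```

Emit:
send_rows(
  rows="0 0 0 0 0 0 -1;0 0 0 0 0 0 -1;0 0 0 0 0 0 -1;0 0 0 0 0 0 -1;0 0 0 0 0 0 -1",
)

```text
time: 41.78
eef_pos: [0.4532, -0.2706, 0.0148]
tcp_rot: [0.976, -0.219, 0.001, 0.0]
contact_force: [-0.0, 0.7, 5.1]
opening: 0.24
finger_force: 29.6
```

Converted, -1 mm / 400 = -0.0025, -70 degrees / 180 = -0.3889.

Emit:
send_rows(
  rows="0 0 0 0 0 0 0;0 0 0 0 0 -0.0025 0;0 0 -0.3889 0 0 -0.0025 0;0 0 -0.3889 0 0 -0.0025 0;0 0 -0.3889 0 0 -0.0025 0;0 0 -0.3889 0 0 -0.0025 0;0 0 -0.3889 0 0 -0.0025 0;0 0 -0.3889 0 0 -0.0025 0",
)

```text
time: 42.78
eef_pos: [0.4523, -0.2698, 0.0143]
tcp_rot: [0.941, 0.338, -0.0, -0.0]
contact_force: [-0.1, 0.5, -0.5]
opening: 0.5
finger_force: 0.0
```

Converted, -5.5 degrees / 180 = -0.0306.

Emit:
send_rows(
  rows="0 0 -0.0306 0 0 0 0;0 0 -0.0306 0 0 0 0;0 0 -0.0306 0 0 0 -1;0 0 -0.0306 0 0 0 -1;0 0 -0.0306 0 0 0 -1;0 0 -0.0306 0 0 0 -1;0 0 -0.0306 0 0 0 -1",
  grip_force=45,
)

```text
time: 43.65
eef_pos: [0.4527, -0.2702, 0.0149]
tcp_rot: [0.925, 0.38, 0.0, 0.0]
contact_force: [-0.3, 0.1, 0.4]
opening: 0.228
finger_force: 44.1
```

```bash
python3 -c "
from fit import *
s=ctrl.get_state();print(s['eef_pos'],s['tcp_rot'],s['opening'],s['contact_force'],s['time'])
R=__import__('scipy.spatial.transform',fromlist=['x']).Rotation.from_quat(s['tcp_rot']);print(R.inv().apply([.4715-s['eef_pos'][0],.0219-s['eef_pos'][1],0]))"
```

```text
[ 0.45271304 -0.27016439  0.0148686 ] [9.25037695e-01 3.79875306e-01 6.28494596e-05 1.05621906e-04] 0.22775730633736238 [-0.2819588   0.10428406  0.3915246 ] 43.65
[ 2.18627108e-01 -1.94568097e-01 -3.94337499e-05]
```

Converted, -185 mm / 400 = -0.4625, -180 mm / 400 = -0.45.

Emit:
send_rows(
  rows="0 0 0 0 0 -0.0375 -1;0 0 0 0 0 -0.1625 -1;0 0 0 0 0 -0.3 -1;0 0 0 0 0 -0.45 -1;0 0 0 0 0 -0.4625 -1;0 0 0 0.0775 -0.07 -0.4625 -1;0 0 0 0.155 -0.14 -0.4625 -1;0 0 0 0.235 -0.21 -0.4625 -1",
)

```text
time: 44.65
eef_pos: [0.4594, -0.1426, 0.1986]
tcp_rot: [0.925, 0.38, -0.001, -0.001]
contact_force: [0.8, 0.1, -1.4]
opening: 0.232
finger_force: 44.3
```

Converted, 124.6 mm / 400 = 0.3115, -110.6 mm / 400 = -0.2765.

Emit:
send_rows(
  rows="0 0 0 0.0775 -0.07 0 -1;0 0 0 0.155 -0.14 0 -1;0 0 0 0.235 -0.21 0 -1;0 0 0 0.3115 -0.2765 0 -1;0 0 0 0.3115 -0.2765 0 -1;0 0 0 0.3115 -0.2765 0.0375 -1;0 0 0 0.3115 -0.2765 0.075 -1;0 0 0 0.3115 -0.2765 0.1125 -1",
)

```text
time: 45.65
eef_pos: [0.4707, 0.0212, 0.1529]
tcp_rot: [0.925, 0.379, -0.001, -0.0]
contact_force: [-0.3, -0.0, -1.8]
opening: 0.23
finger_force: 44.4
```

Emit:
send_rows(
  rows="0 0 0 0 0 0 -1;0 0 0 0 0 0 -1;0 0 0 0 0 0 -1",
)

```text
time: 46.02
eef_pos: [0.4719, 0.0218, 0.1556]
tcp_rot: [0.925, 0.38, 0.001, 0.0]
contact_force: [-0.2, 0.7, -1.8]
opening: 0.233
finger_force: 44.4
```

```bash
python3 -c "
from fit import *
s=ctrl.get_state();print(s['eef_pos'],s['opening'],s['contact_force'],s['time'])
q=snap('side');print('coarse rim',fit(q,.472,.0255,.128),'lid plate top',fit(q,.472,.0255,.155))"
```

```text
[0.47192246 0.02180309 0.15558151] 0.23345855807873422 [-0.21236558  0.73153953 -1.84907259] 46.025
coarse rim (array([0.4734, 0.0291]), np.float64(29.2)) lid plate top (array([0.4726, 0.0284]), np.float64(44.6))
```

Converted, 18 mm / 400 = 0.045, 17 mm / 400 = 0.0425.

Emit:
send_rows(
  rows="0 0 0 -0.0005 0 0.01 -1;0 0 0 -0.0005 0 0.02 -1;0 0 0 -0.0005 0 0.03 -1;0 0 0 -0.0005 0 0.0375 -1;0 0 0 -0.0005 0 0.0425 -1;0 0 0 -0.0005 0 0.045 -1;0 0 0 -0.0005 0 0.045 -1",
)

```text
time: 46.95
eef_pos: [0.4712, 0.0218, 0.1368]
tcp_rot: [0.925, 0.38, -0.0, -0.0]
contact_force: [0.2, -0.2, -1.2]
opening: 0.231
finger_force: 44.4
```

Converted, 2.5 mm / 400 = 0.0063, 2 mm / 400 = 0.005.

Emit:
send_rows(
  rows="0 0 0 0 0 0.0025 -1;0 0 0 0 0 0.005 -1;0 0 0 0 0 0.0063 -1;0 0 0 0 0 0.0063 -1",
)

```text
time: 47.45
eef_pos: [0.4714, 0.0218, 0.1348]
tcp_rot: [0.925, 0.38, 0.0, 0.0]
contact_force: [-0.5, 0.0, 2.3]
opening: 0.232
finger_force: 44.6
```

Contact is felt at the expected height, so I'll release and check before handing in.

Converted, -100 mm / 400 = -0.25, -60 mm / 400 = -0.15.

Emit:
send_rows(
  rows="0 0 0 0 0 0 0;0 0 0 0 0 0 0;0 0 0 0 0 0 0.2;0 0 0 0 0 -0.05 0.2;0 0 0 0 0 -0.15 0.2;0 0 0 0 0 -0.25 0.2;0 0 0 0 0 -0.25 0.2",
)

```text
time: 48.32
eef_pos: [0.4735, 0.0215, 0.2385]
tcp_rot: [0.925, 0.38, 0.004, 0.002]
contact_force: [-0.3, 0.5, -0.0]
opening: 0.6
finger_force: 0.0
```

Emit:
send_rows(
  rows="0 0 0 0 0 0 0.2;0 0 0 0 0 0 0.2;0 0 0 0 0 0 0.2",
)

```text
time: 48.7
eef_pos: [0.4705, 0.0219, 0.2329]
tcp_rot: [0.925, 0.38, -0.001, -0.001]
contact_force: [0.7, 0.0, -0.2]
opening: 0.599
finger_force: 0.0
```

```bash
python3 -c "
from fit import *
s=ctrl.get_state();print(s['eef_pos'],s['opening'],s['time'])
q=snap('side');w=snap('wrist')
for z in(.125,.130,.135,.140,.145):print(z,fit(q,.472,.0255,z),fit(w,.472,.022,z))
for r in ctrl.look_for(w,'sieve_lid')[:2]+[]:print(r['p'],world(w,r['position']))
for r in ctrl.look_for(q,'sieve_lid')[:4]:print(r['p'],world(q,r['position']))"
```

```text
[0.47053145 0.02193653 0.23289107] 0.599244882394844 48.7
0.125 (array([0.4739, 0.0121]), np.float64(43.2)) (array([0.469 , 0.0184]), np.float64(137.5))
0.13 (array([0.473 , 0.0196]), np.float64(44.6)) (array([0.4706, 0.0198]), np.float64(151.9))
0.135 (array([0.4721, 0.0272]), np.float64(45.5)) (array([0.4721, 0.0212]), np.float64(163.6))
0.14 (array([0.4714, 0.0352]), np.float64(46.2)) (array([0.4734, 0.0225]), np.float64(170.3))
0.145 (array([0.4706, 0.043 ]), np.float64(46.6)) (array([0.4747, 0.0237]), np.float64(170.6))
0.85 [0.47871136 0.02909863 0.13380152]
0.58 [ 0.36851849 -0.00542073  0.01353397]
0.76 [0.46734741 0.03186725 0.13406461]
0.58 [0.4700672  0.05116012 0.07389055]
0.57 [ 0.36014157 -0.30819095  0.01082818]
```

```bash
python3 -c "
from plant import ctrl
print(ctrl.sign_off())"
```

```text
the job is handed in; nothing more can be done
None
```

I built the stack on the pan (fine, medium, coarse, then the lid), each lowered until contact at about its seat height, and handed it in at about 49 s; my checks show it seated and upright, but the hand-in gave no verdict.

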